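# Nudge the carrier plate onto its locating pins and latch it

### The job

The blue sample carrier plate is lying on top of the station's two locating pins instead of over them. Push it along its channel with the fingertips until both holes drop over the pins and it lies flat down in the pocket, then push the red knob of the swing latch round until the bar lies across the plate against its stop. Only push the plate, do not lift it, and leave the other things on the desk where they are.

Things in the scene. Friction and masses are not known exactly. Their poses are not given: they have to be found in the camera images.
- station: Grey base slab fixed to the desk, 122x250x8 mm (own x -51..71, y +-125). Origin: its underside, midway between the pins. Own y along the channel (robot's left), x away from robot; yaw within 0.3 rad. Two aluminium rails along y (x 36..46 mm each side, tops 17.5 mm above desk) form a 72 mm wide channel. Beyond the pocket at both ends its floor is a ledge, top 14 mm above desk.
- pocket (a point): Centre of the pocket floor, 8 mm above the desk, at station (0, 0). The pocket spans station y -72.5..72.5 mm between the rails. In it stand two brass locating pins, 10 mm diameter, at station y +30 and -30 mm, x 0, tops 14 mm above the desk (level with the ledges). A seated plate's origin is at this point, within about 2 mm of play.
- plate: Loose blue carrier plate, 70x140x8 mm (own x, y, z), about 0.35 kg, origin at the centre of its underside. Two 13 mm holes at own y +30 and -30 mm. A 25 mm sample puck, 10 mm high, is glued on top at own x -20 mm. Starts riding on the pin tops and the +y ledge, underside 14 mm above the desk, 15 to 38 mm towards station +y from its seat. Slides at 1 to 4 N; drops 6 mm over the pins.
- plate_tab (a point): Middle of the outer face of the upturned push tab at the plate's +y end, at own (0, 70, 16) mm. The tab is 50 mm wide, 6 mm thick, its top 26 mm above the plate's underside. The -y end has the same tab. Pushed to station -y, the plate is kept straight by the rails with 1 mm play each side.
- latch (a joint): Angle of the swing latch (rad) about its vertical pivot, counter-clockwise from above positive: 0 = open, bar along station +y beside the rail; 1.57 = closed on its stop, bar across the plate, pointing to station -x. Starts between -0.5 and 0.1. Stays where it is left; about 1 N at the knob moves it.
- latch_knob (a point): Middle of the red upright knob near the end of the latch bar: 14 mm diameter, 25 to 55 mm above the desk, 43 mm from the pivot. The steel bar is 14 mm wide, 6 mm thick, ends 10 mm past the knob axis; its underside is 19.5 mm above the desk: it clears a seated plate (top 16 mm) but not one riding on the pins (top 22 mm).
- latch_pivot (a point): Point on the latch's vertical pivot axis, 22.5 mm above the desk, at station (60, 0) mm, outside the far rail.
- tweezers: steel tweezers, 12x120x8 mm, lying on the desk to the right. Bystander; origin at the centre of its underside.
- vial_4: small capped sample vial, 26 mm wide, 53 mm tall, standing behind the station. Bystander; origin at the centre of its underside.
- spare_objective: microscope objective, 27 mm wide, 50 mm tall, standing behind the station. Bystander; origin at the centre of its underside.
- wafer_box: round white wafer carrier, 66 mm wide, 18 mm tall, on the desk to the left. Bystander; origin at the centre of its underside.
- torch: small black torch with a blue cap, 24x98x24 mm, lying on the left. Bystander; origin at the centre of its underside.

How it is judged:
By the outcome, as a careful person would: the job done as asked, in the order asked, and still so for the second after the job is handed in, with the robot touching nothing.
It also fails if it takes over 45 s, if anything falls off the work surface, if the arm or the gripper's body presses on something with over 40 N, if the wrist force passes 120 N, or if a joint passes its speed limit or range.

### The arm

A 6-joint arm with a two-finger parallel gripper is mounted at the origin on a cart in front of the work surface, level with it; the furniture and walls round the work are solid. World frame = base frame: x ahead of the robot, y to its left, z up, the work surface at z = 0. Lengths are in m, angles in degrees, forces in N, time in s.
With the tool pointing down it reaches from about 0.375 to 0.75 m from the base axis. Payload 9 kg.
Tool frame: the origin (TCP) lies on the centre line of the jaws, within the pads' length; the fingertips stand arm.tip_extent ahead of it and the grasp point (between the pads) lies 5 mm behind it (arm.tip_extent is the distance from the TCP to the fingertips, in m); z points along the fingers, y is the line along which they close (so a half turn about z gives the same grasp; the last joint's range is limited). The gripper opens to 85 mm and grips with 20 to 120 N. Pads are 22 mm wide; open, the fingers measure 114 mm over their backs; the gripper's body (76 mm by 85 mm) begins 54 mm behind the grasp point. The pads swing forward as they close: fully open they stand 13 mm farther back than shut.
Start: joints at [56.568, 5.964, 5.575, 89.605, 0, 77.527], TCP at [0.215, 0.56, 0.214] pointing down, gripper open.
Joint ranges: [-171.21, 171.21], [-48.23, 106.86], [-62.78, 66.21], [-105.2, 120.99], [-86.42, 89.51], [-180, 180]. Speed limits (degrees/s): [127.2, 127.2, 147.25, 180, 180, 180].

### API

Orientations are given as [roll, pitch, yaw] about the fixed x, y, z axes, in that order (R = Rz(yaw) Ry(pitch) Rx(roll)).
In Python, from bench import arm gives the robot as it stands.
- The arm moves only by the tool play_rows, never from a script. Its argument "rows" is a list that holds one entry, the list of rows, each a list of 7 numbers: the closure in counts, from 0 (fully open) to 255 (shut), then the shift along the world's x, y, z each as a share of 0.15 m, from -1 to 1, then the turn, a rotation vector about the world's x, y, z each as a share of pi rad, from -1 to 1. In form: [[[jaw, dx, dy, dz, rx, ry, rz], ...]]. A call has 1 to 8 rows; each row is the pose to reach, as a shift and turn from the pose commanded when the call began, turning the shorter way round; what a row does not reach only later rows make up. A row lasts 1/8 s, in which the tool goes at most 62.5 mm and 10.7 degrees, less where a joint would pass 70% of its speed; a pose out of reach is approached as far as the arm can. A call with a number of a shift or a turn outside -1 to 1 is refused whole. A call with a gripper value outside its range is refused whole. The fingers move at their own pace and stop on an object; "newtons" is the grip in N (left out, the last holds). Time passes only in rows, so rows that repeat a pose let the fingers close. It gives the time, the measured TCP pose, the force, the opening and the grip force at its end, in the units of the state.
- arm.state(): the state, without advancing time (a new reading comes with each control period).
- arm.grab_frame(name): name is "scene" or "top"; returns a dict with "img" (384x512x3 uint8, blue, green, red), "z_map" (384x512 float32, m along the optical axis (not along the pixel's ray), 0 where there is no reading), "fx", "fy", "cx", "cy" (pixels), "R" (3x3) and "t" (3): a world point X has camera coordinates R X + t. Camera axes: x right, y down, z forward; pixel columns grow to the right and rows downward; lengths in m; the calibration is good to about 2 mm. A picture is of the moment at which its call begins.
- arm.close_job(): hands the job in; it is judged then, once.
The state is a dict: "t": time; "joint_positions": joint angles; "joint_velocities": joint speeds; "joint_efforts": joint torques, N m; "ee_pos": TCP position; "ee_rot": TCP orientation; "force": force on the tool from outside, world axes, zero at the start; "moment": the same for the moment, N m; "grip_width": opening from 0.0 (shut) to 1.0 (fully open); "finger_force": force on a finger pad.
Only numpy, scipy, OpenCV 4.12 (cv2) and the standard library are available. Lean on these libraries where they do the work, as an engineer would, in place of code of your own. Each camera call takes 0.05 s, during which the arm holds its last target. There are 200 camera calls.

## Working session

There is one attempt and no reset: what is moved stays moved. The work goes in short steps, Python scripts to look and compute and a tool call to move; the robot and the scene stay as the last step left them, time stands still between calls to the robot, and variables do not carry over. Pictures are saved under pics/ and viewed, at most 10 in all, crops included, and the job is handed in when it is done.

Besides the shell and the picture viewer there is one more tool, called after ">>>" as name(argument=value, ...) on one line, values as JSON. play_rows: Moves the arm, as the interface text tells. Shift numbers are shares of 0.15 m and turn numbers shares of pi rad, none past 1 either way. Its arguments: {"type":"object","properties":{"rows":{"type":"array","items":{"type":"array","items":{"type":"array","items":{"type":"number"}}}},"newtons":{"type":"number"}},"required":["rows"]}

```bash
mkdir -p pics
cat > h.py <<'E'
import numpy as np, cv2
from bench import arm
def ray(f,u,v,z):
    R=np.array(f["R"]);t=np.array(f["t"]);c=-R.T@t
    d=R.T@np.array([(u-f["cx"])/f["fx"],(v-f["cy"])/f["fy"],1.]);return c+d*(z-c[2])/d[2]
def cloud(f):
    R=np.array(f["R"]);t=np.array(f["t"]);z=f["z_map"];v,u=np.mgrid[:z.shape[0],:z.shape[1]]
    P=np.stack([(u-f["cx"])/f["fx"]*z,(v-f["cy"])/f["fy"]*z,z],-1);return (P-t)@R
E
python3 - <<'E'
from h import *
s=arm.state();print(s, getattr(arm,'tip_extent',None))
for n in("scene","top"):
    f=arm.grab_frame(n);cv2.imwrite(f"pics/{n}0.png",f["img"]);print(n,f["fx"],f["cx"],f["cy"],-np.array(f["R"]).T@f["t"],np.array(f["R"])[2])
    np.savez(f"{n}0.npz",**f)
E
```

```text
{'t': 0.0, 'joint_positions': array([ 5.65685187e+01,  6.00168885e+00,  5.52455492e+00,  8.96049925e+01,
       -2.04726851e-03,  7.75273849e+01]), 'joint_velocities': array([ 0.09074609,  0.03605422, -0.03363769,  0.07181411,  0.02329682,
       -0.07632388]), 'joint_efforts': array([-3.54974090e-04, -5.56933129e+01,  5.03646898e+01,  1.72353600e-02,
       -2.60018451e-04,  7.17955231e-06]), 'ee_pos': array([0.2143984 , 0.55997762, 0.21316692]), 'ee_rot': array([-1.79919370e+02, -1.57381423e-02,  1.59041124e+02]), 'force': array([0.29613078, 0.68989724, 0.29421972]), 'moment': array([ 0.05672169, -0.02462983,  0.03010189]), 'finger_force': 0.0, 'grip_width': 0.9990889898665513} 0.014
scene 417.82656866822595 255.1208908699293 184.86787247229685 [ 0.01991019 -0.31154068  0.85854515] [ 0.55977679  0.33180555 -0.75931221]
top 416.90024284642476 252.6354027661687 185.83829076803792 [0.32064347 0.05460235 1.330672  ] [ 0.21653993  0.00383984 -0.97626621]
```

View pics/top0.png

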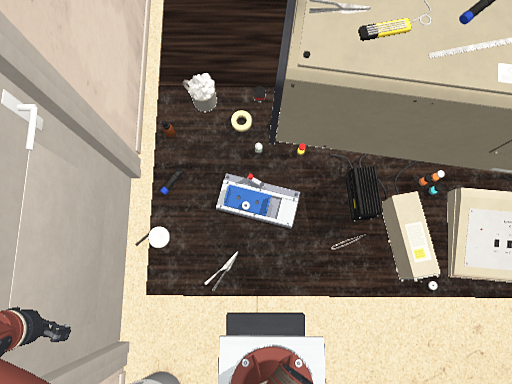

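View pics/scene0.png

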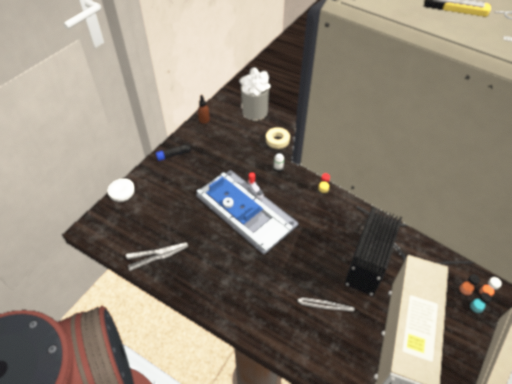

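The top view shows the station at about (258,201), with the blue plate shifted left at (248,198), the red knob at (250,177), the vial at (259,147) and the objective at (302,149). The scene view agrees: station about (247,210), knob (252,177).

Run:
```python
from h import *
ims=[]
for n,(u0,v0,u1,v1) in (("top",(205,140,310,240)),("scene",(185,150,310,260))):
    f=dict(np.load(n+"0.npz"));im=f["img"];P=cloud(f)
    hsv=cv2.cvtColor(im,cv2.COLOR_BGR2HSV)
    roi=np.zeros(im.shape[:2],bool);roi[v0:v1,u0:u1]=1
    blue=roi&(hsv[...,0]>95)&(hsv[...,0]<125)&(hsv[...,1]>130)&(hsv[...,2]>90)
    red=roi&((hsv[...,0]<8)|(hsv[...,0]>172))&(hsv[...,1]>130)&(hsv[...,2]>80)
    if n=="top": red[:165]=0
    else: red[:,300:]=0
    for nm,m,z in(("blue",blue,.022),("red",red,.05)):
        v,u=np.nonzero(m);print(n,nm,m.sum(),u.mean(),v.mean(),"ray",ray(f,u.mean(),v.mean(),z),"med",np.median(P[m],0))
        W=np.array([ray(f,a,b,z)[:2] for a,b in zip(u,v)]).astype(np.float32)
        r=cv2.minAreaRect(W*1000);print("  rect mm",r)
    # station: depth height between 4 and 30 mm
    st=roi&(P[...,2]>.006)&(P[...,2]<.03)&(P[...,0]>.35)&(np.abs(P[...,1])<.3)
    k,l,sts,c=cv2.connectedComponentsWithStats(st.astype(np.uint8));i=1+sts[1:,4].argmax()
    r=cv2.minAreaRect((P[l==i][:,:2]*1000).astype(np.float32));print(" station rect",r,sts[i])
    ims.append(cv2.resize(im[v0:v1,u0:u1],(400,390),interpolation=cv2.INTER_CUBIC))
cv2.imwrite("pics/c.png",np.hstack(ims))
```

```text
top blue 831 247.01083032490973 199.5439229843562 ray [0.5659869  0.07740032 0.022     ] med [0.56748519 0.07437434 0.02101581]
  rect mm ((564.9943237304688, 78.6449203491211), (140.27676391601562, 67.55923461914062), 76.03266143798828)
top red 24 250.16666666666666 175.5 ray [0.63815809 0.06767754 0.05      ] med [0.63772664 0.06816169 0.05211146]
  rect mm ((638.165771484375, 68.20671844482422), (16.300207138061523, 12.659720420837402), 0.40719330310821533)
 station rect ((570.6825561523438, 43.12678527832031), (250.39198303222656, 126.46894073486328), 75.43646240234375) [ 216  173   84   55 2458]
scene blue 963 234.00623052959503 199.74039460020768 ray [0.56553873 0.07416137 0.022     ] med [0.56609116 0.06645792 0.02254483]
  rect mm ((564.813720703125, 79.99209594726562), (148.14031982421875, 65.16958618164062), 75.86642456054688)
scene red 74 251.6216216216216 176.56756756756758 ray [0.63549861 0.06416846 0.05      ] med [0.63799509 0.06699534 0.03908831]
  rect mm ((634.2182006835938, 63.733619689941406), (34.674713134765625, 18.265518188476562), 31.497434616088867)
 station rect ((570.8851318359375, 40.67408752441406), (253.06341552734375, 127.8958969116211), 75.64488220214844) [ 197  170  101   83 3548]
```

View pics/c.png

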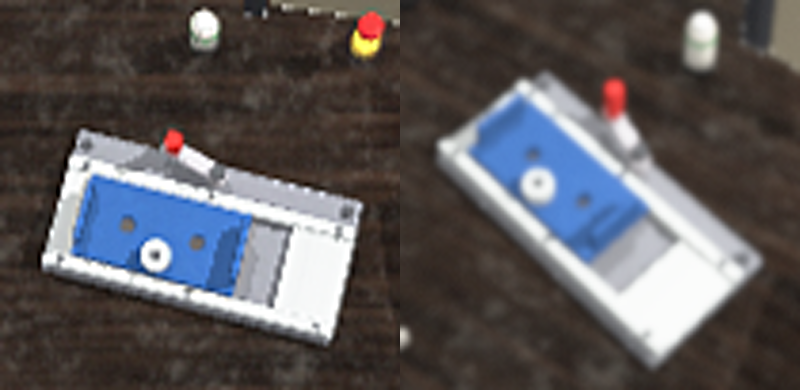

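The crop shows the plate's left tab at crop x≈80, the holes at (128,224) and (197,243), the latch pivot at about (218,172), and the knob at (173,140). The sizes check out: the station measures 250x127 mm, and the knob is 42.8 mm from the computed pivot. That gives a station yaw of about -14.5°, an origin near (0.561, 0.0445), the plate about +33 mm from its seat, and the latch at about -0.2 rad. I'm moving now.

>>> play_rows(rows=[[[255, 1, -1, 0, 0, 0, 0.036], [255, 1, -1, 0, 0, 0, 0.036], [255, 1, -1, 0, 0, 0, 0.036], [255, 1, -1, 0, 0, 0, 0.036], [255, 1, -1, 0, 0, 0, 0.036]]])

```text
t: 0.72
ee_pos: [0.3657, 0.4091, 0.2137]
ee_rot: [-180.0, -0.0, 165.4]
force: [-1.1, -0.1, -0.7]
grip_width: -0.002
finger_force: 0.0
```

>>> play_rows(rows=[[[255, 1, -1, 0, 0, 0, 0], [255, 1, -1, 0, 0, 0, 0], [255, 1, -1, 0, 0, 0, 0], [255, 1, -1, 0, 0, 0, 0], [255, 1, -1, 0, 0, 0, 0]]])

```text
t: 1.35
ee_pos: [0.515, 0.26, 0.2134]
ee_rot: [-180.0, -0.1, 165.4]
force: [-0.8, -0.2, -0.3]
grip_width: 0.002
finger_force: 0.0
```

>>> play_rows(rows=[[[255, 0.53, -0.58, -0.5, 0, 0, 0], [255, 0.53, -0.58, -0.8, 0, 0, 0], [255, 0.53, -0.58, -0.8, 0, 0, 0], [255, 0.53, -0.58, -0.8, 0, 0, 0]]])

```text
t: 1.85
ee_pos: [0.5917, 0.1737, 0.0903]
ee_rot: [-179.9, -0.3, 165.5]
force: [-1.1, 0.7, 0.7]
grip_width: 0.002
finger_force: 0.0
```

Run:
```python
from h import *
a=arm.grab_frame("top")["img"][140:240,190:310];b=arm.grab_frame("scene")["img"][130:260,175:310]
cv2.imwrite("pics/c1.png",np.hstack([cv2.resize(i,(400,400),interpolation=2) for i in(a,b)]));print(arm.state()["ee_pos"])
```

```text
[0.59334279 0.1750059  0.09460198]
```

View pics/c1.png

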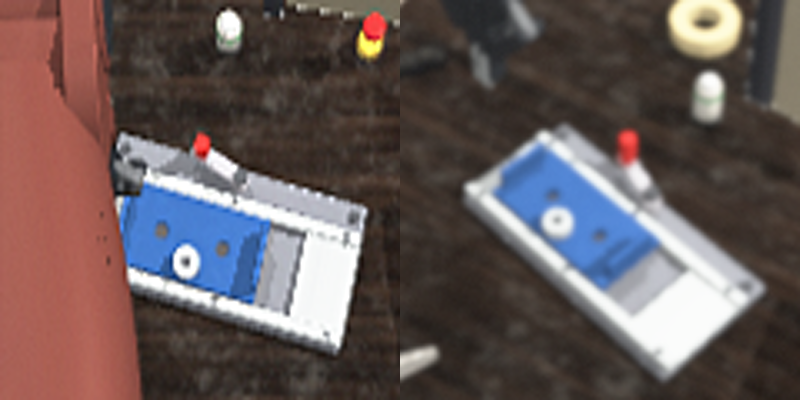

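The fingertips hang just past the +y end of the station, in line with the channel, and nothing has moved. I'm descending to a tip height of about 24 mm.

>>> play_rows(rows=[[[255, 0, 0, -0.2, 0, 0, 0], [255, 0, 0, -0.36, 0, 0, 0], [255, 0, 0, -0.36, 0, 0, 0], [255, 0, 0, -0.36, 0, 0, 0]]])

```text
t: 2.45
ee_pos: [0.5949, 0.1744, 0.0424]
ee_rot: [179.9, 0.1, 165.6]
force: [-0.0, 0.1, 0.6]
grip_width: 0.001
finger_force: 0.0
```

>>> play_rows(rows=[[[255, -0.005, -0.019, 0, 0, 0, 0], [255, -0.01, -0.039, 0, 0, 0, 0], [255, -0.015, -0.058, 0, 0, 0, 0], [255, -0.02, -0.077, 0, 0, 0, 0]]])

```text
t: 2.95
ee_pos: [0.5911, 0.1615, 0.0401]
ee_rot: [180.0, -0.0, 165.5]
force: [-0.2, -0.3, 0.5]
grip_width: 0.003
finger_force: 0.0
```

>>> play_rows(rows=[[[255, -0.005, -0.019, -0.01, 0, 0, 0], [255, -0.01, -0.039, -0.015, 0, 0, 0], [255, -0.015, -0.058, -0.015, 0, 0, 0], [255, -0.02, -0.077, -0.015, 0, 0, 0]]])

```text
t: 3.45
ee_pos: [0.5881, 0.15, 0.0378]
ee_rot: [180.0, 0.0, 165.5]
force: [-0.1, -1.5, -0.6]
grip_width: -0.002
finger_force: 0.0
```

>>> play_rows(rows=[[[255, -0.004, -0.016, 0, 0, 0, 0], [255, -0.008, -0.032, 0, 0, 0, 0], [255, -0.012, -0.048, 0, 0, 0, 0], [255, -0.017, -0.065, 0, 0, 0, 0]]])

```text
t: 3.95
ee_pos: [0.5855, 0.1404, 0.0378]
ee_rot: [180.0, 0.0, 165.5]
force: [-0.6, -0.3, -0.6]
grip_width: 0.0
finger_force: 0.0
```

>>> play_rows(rows=[[[255, -0.004, -0.016, 0, 0, 0, 0], [255, -0.008, -0.032, 0, 0, 0, 0], [255, -0.012, -0.048, 0, 0, 0, 0], [255, -0.017, -0.065, 0, 0, 0, 0]]])

```text
t: 4.45
ee_pos: [0.583, 0.1306, 0.0378]
ee_rot: [180.0, 0.0, 165.5]
force: [0.4, 0.1, 0.2]
grip_width: -0.0
finger_force: 0.0
```

Run:
```python
from h import *
a=arm.grab_frame("top")["img"][140:240,190:310];b=arm.grab_frame("scene")["img"][130:260,175:310]
cv2.imwrite("pics/c2.png",np.hstack([cv2.resize(i,(400,400),interpolation=2) for i in(a,b)]));print(arm.state()["ee_pos"],arm.state()["force"])
```

```text
[0.58294837 0.13047743 0.037775  ] [-0.50683571 -0.28996051  0.58252835]
```

View pics/c2.png

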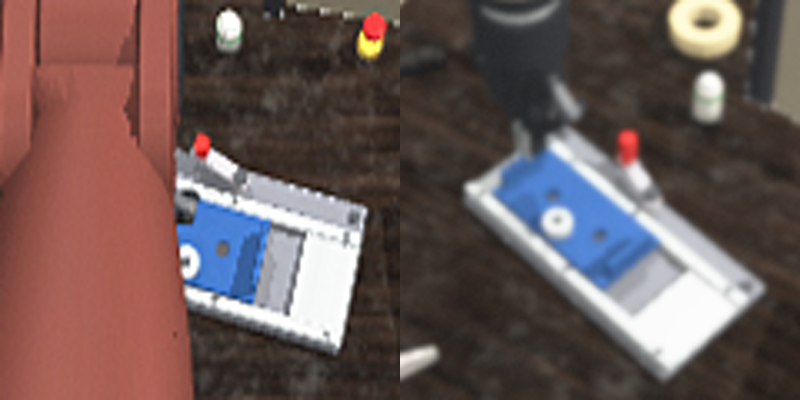

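The plate has not moved yet: the holes are still at (553,195) and (600,235) in the scene crop, and the fingers are right at the +y tab. I'll keep going slowly.

>>> play_rows(rows=[[[255, -0.004, -0.016, 0, 0, 0, 0], [255, -0.008, -0.032, 0, 0, 0, 0], [255, -0.012, -0.048, 0, 0, 0, 0], [255, -0.017, -0.065, 0, 0, 0, 0]]])

```text
t: 5.05
ee_pos: [0.5804, 0.1208, 0.0378]
ee_rot: [180.0, -0.0, 165.5]
force: [0.2, -0.1, 0.2]
grip_width: -0.002
finger_force: 0.0
```

```bash
cat >> h.py <<'E'
def puck():
    f=arm.grab_frame("scene");im=f["img"];hsv=cv2.cvtColor(im,cv2.COLOR_BGR2HSV)
    b=((hsv[...,0]>95)&(hsv[...,0]<125)&(hsv[...,1]>130)&(hsv[...,2]>90)).astype(np.uint8)
    b[:170]=0;b[260:]=0;b[:,:190]=0;b[:,310:]=0
    v,u=np.nonzero(b)
    O=np.array([.5611,.0445]);Y=np.array([.25,.968]);X=np.array([.968,-.25])
    W=np.array([ray(f,a,c,.022)[:2] for a,c in zip(u,v)])-O
    y=W@Y*1000;x=W@X*1000
    m=abs(x)<15
    w=((hsv[...,1]<60)&(hsv[...,2]>150)).astype(np.uint8)
    k,l,st,c=cv2.connectedComponentsWithStats(w)
    pk=[]
    for i in range(1,k):
        p=ray(f,*c[i],.03)[:2]-O;q=(p@X*1000,p@Y*1000)
        if 20<st[i,4]<300 and -35<q[0]<-5 and abs(q[1])<70:pk.append((round(q[0],1),round(q[1],1),st[i,4]))
    s=arm.state();e=s["ee_pos"][:2]-O
    print("blue y",np.percentile(y[m],[1,99]).round(1),"puck",pk,"tcp",(e@X*1000).round(1),(e@Y*1000).round(1),s["ee_pos"][2].round(4),"F",s["force"].round(1))
    return f
E
python3 - <<'E'
from h import *
puck()
E
```

```text
blue y [-37.3 104.8] puck [(np.float64(-24.5), np.float64(30.4), np.int32(84))] tcp -0.3 78.4 0.0378 F [ 0.8 -0.8 -0.2]
```

Run:
```python
import h
from h import *
f=puck();cv2.imwrite("pics/c3.png",cv2.resize(f["img"][130:260,175:310],(780,600),interpolation=2))
class A:
    grab_frame=lambda s,n:dict(np.load("scene0.npz"));state=lambda s:arm.state()
h.arm=A();puck()
```

```text
blue y [-37.3 104.8] puck [(np.float64(-24.2), np.float64(30.3), np.int32(82))] tcp -0.4 78.6 0.0378 F [-0.3  0.8  0.4]
blue y [-37.3 107.2] puck [] tcp -0.4 78.6 0.0378 F [-0.3  0.8  0.4]
```

View pics/c3.png

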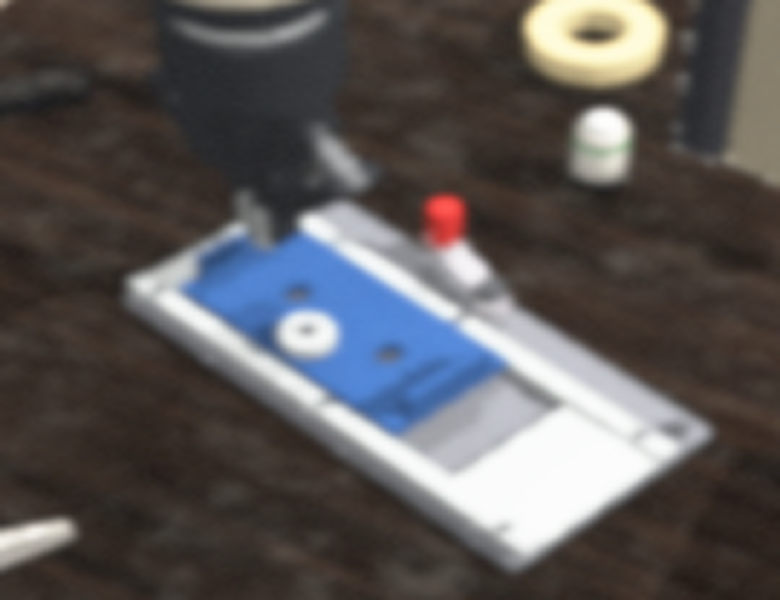

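Run:
```python
from h import *
f=arm.grab_frame("scene");R=np.array(f["R"]);t=np.array(f["t"])
def pr(p):
    c=R@np.array(p)+t;u=f["fx"]*c[0]/c[2]+f["cx"];v=f["fy"]*c[1]/c[2]+f["cy"];return round(u,1),round(v,1),"crop",round((u-175)*780/135),round((v-130)*600/130)
for p in [(.5804,.1208,.024),(.5804,.1208,.038),(.5804,.1208,.1)]:print(pr(p))
O=np.array([.5611,.0445]);Y=np.array([.25,.968]);X=np.array([.968,-.25])
for x,y,z in [(-25,100,.04),(25,100,.04),(0,100,.04),(25,100,.022)]:
    print("tab",x,pr([*(O+X*x/1e3+Y*y/1e3),z]))
P=cloud(f)
for cu,cv_ in [(255,200),(265,235),(262,215),(225,245),(215,258),(340,155),(245,130)]:
    u=int(175+cu*135/780);v=int(130+cv_*130/600);p=P[v,u];print((cu,cv_),p.round(3),((p[:2]-O)@X*1e3).round(),((p[:2]-O)@Y*1e3).round())
print(arm.state()["grip_width"],arm.state()["joint_positions"].round(1))
```

```text
(np.float64(222.1), np.float64(188.2), 'crop', 272, 268)
(np.float64(221.8), np.float64(184.7), 'crop', 270, 252)
(np.float64(220.5), np.float64(168.4), 'crop', 263, 177)
tab -25 (np.float64(209.1), np.float64(184.7), 'crop', 197, 252)
tab 25 (np.float64(223.7), np.float64(174.7), 'crop', 281, 206)
tab 0 (np.float64(216.5), np.float64(179.6), 'crop', 240, 229)
tab 25 (np.float64(224.0), np.float64(179.2), 'crop', 283, 227)
(255, 200) [0.565 0.115 0.1  ] -13.0 69.0
(265, 235) [0.569 0.117 0.069] -10.0 72.0
(262, 215) [0.569 0.115 0.086] -10.0 70.0
(225, 245) [0.572 0.142 0.04 ] -14.0 97.0
(215, 258) [0.565 0.141 0.039] -20.0 94.0
(340, 155) [0.568 0.073 0.157] -1.0 30.0
(245, 130) [0.56  0.113 0.159] -18.0 65.0
5.338598666837568e-05 [ -0.9   7.3 -11.5  71.3   0.   13.6]
```

Run:
```python
from h import *
f=arm.grab_frame("scene");P=cloud(f)
O=np.array([.5611,.0445]);Y=np.array([.25,.968]);X=np.array([.968,-.25])
for v in range(150,192,2):
    print(v,*[(int((P[v,u,:2]-O)@X*1e3),int((P[v,u,:2]-O)@Y*1e3),int(P[v,u,2]*1e3),tuple(f["img"][v,u].tolist())) for u in (216,219,222,225,228)])
s=arm.state();print(s["ee_pos"],s["ee_rot"],s["grip_width"],arm.tip_extent,[a for a in dir(arm) if a[0]!='_'])
```

```text
150 (-29, 51, 202, (49, 46, 45)) (-24, 47, 201, (52, 50, 47)) (-17, 45, 199, (55, 51, 50)) (-13, 40, 199, (56, 53, 50)) (-4, 40, 193, (59, 55, 53))
152 (-28, 54, 194, (47, 45, 44)) (-23, 49, 193, (52, 49, 47)) (-18, 45, 193, (54, 52, 48)) (-11, 42, 190, (57, 54, 52)) (-5, 39, 188, (58, 55, 52))
154 (-28, 54, 187, (48, 47, 44)) (-25, 47, 190, (50, 48, 46)) (-19, 44, 188, (53, 50, 48)) (-11, 43, 182, (55, 53, 50)) (-5, 39, 182, (59, 57, 54))
156 (-9, 79, 149, (46, 44, 43)) (-12, 64, 162, (45, 42, 40)) (-10, 56, 167, (46, 44, 43)) (-8, 47, 172, (50, 47, 46)) (-6, 39, 176, (68, 66, 63))
158 (-20, 66, 159, (46, 44, 42)) (-15, 61, 160, (48, 46, 44)) (-11, 55, 161, (45, 44, 43)) (-11, 44, 169, (48, 45, 43)) (-7, 38, 171, (82, 79, 77))
160 (-20, 66, 153, (45, 42, 41)) (-19, 56, 160, (42, 39, 38)) (-11, 56, 153, (44, 42, 40)) (-12, 44, 164, (45, 43, 41)) (-8, 38, 165, (72, 68, 67))
162 (-9, 82, 126, (42, 41, 40)) (-18, 59, 150, (42, 40, 39)) (-9, 58, 144, (43, 40, 40)) (-10, 46, 154, (45, 43, 41)) (-8, 37, 159, (60, 59, 57))
164 (-11, 81, 121, (44, 41, 40)) (-17, 61, 140, (42, 38, 38)) (-11, 
[... 1476 characters left out ...]
0, (177, 121, 88)) (14, 83, 24, (209, 132, 82)) (20, 79, 23, (211, 133, 82))
186 (-6, 95, 23, (167, 106, 66)) (-2, 88, 25, (183, 116, 72)) (5, 86, 21, (202, 128, 79)) (10, 80, 22, (209, 132, 81)) (16, 73, 23, (211, 133, 82))
188 (-10, 91, 21, (186, 118, 73)) (-3, 87, 20, (205, 129, 80)) (0, 80, 22, (210, 133, 81)) (7, 76, 19, (210, 132, 82)) (13, 70, 20, (211, 133, 82))
190 (-14, 86, 21, (202, 127, 79)) (-7, 82, 19, (211, 133, 83)) (-4, 74, 23, (210, 132, 81)) (2, 70, 21, (202, 127, 78)) (7, 64, 22, (205, 129, 79))
[0.58044968 0.12093054 0.03778282] [ 1.79992871e+02 -1.90795258e-03  1.65511902e+02] -0.0025455323284480744 0.014 ['Unreachable', 'close_job', 'grab_frame', 'state', 'tip_extent']
```

The picture and depth map show that the finger passed above the tab (tab top about 40 mm). The visible tip ends at z≈55 mm, around crop (265,248), so the real fingertip sits about 17 mm above the reported TCP height rather than 14 mm below it. The plate has not moved. I'm backing out and descending further, checking force and picture as I go.

>>> play_rows(rows=[[[255, 0.083, 0.323, 0, 0, 0, 0], [255, 0.083, 0.323, 0, 0, 0, 0], [255, 0.083, 0.323, 0, 0, 0, 0], [255, 0.083, 0.323, -0.04, 0, 0, 0], [255, 0.083, 0.323, -0.08, 0, 0, 0], [255, 0.083, 0.323, -0.1, 0, 0, 0], [255, 0.083, 0.323, -0.1, 0, 0, 0]]])

```text
t: 6.12
ee_pos: [0.5926, 0.1692, 0.0224]
ee_rot: [-180.0, -0.0, 165.5]
force: [0.4, 0.3, 1.1]
grip_width: -0.0
finger_force: 0.0
```

Run:
```python
from h import *
f=puck();P=cloud(f)
O=np.array([.5611,.0445]);Y=np.array([.25,.968]);X=np.array([.968,-.25])
Q=P-np.array([*O,0]);x=Q[...,0]*X[0]+Q[...,1]*X[1];y=Q[...,0]*Y[0]+Q[...,1]*Y[1]
s=arm.state();
v0=f["img"]
g=np.ptp(f["img"].astype(int),axis=2)<14
m=(abs(x)<.016)&(y>.10)&(y<.15)&(P[...,2]>.02)&(P[...,2]<.1)&g
for u in range(200,230):
    vv=np.nonzero(m[:,u])[0]
    if len(vv): v=vv.max();print(u,v,(x[v,u]*1e3).round(),(y[v,u]*1e3).round(),(P[v,u,2]*1e3).round(), f["img"][v,u])
```

```text
blue y [-37.3 107.2] puck [(np.float64(-24.5), np.float64(30.1), np.int32(84))] tcp -0.4 128.7 0.0227 F [-0.3 -0.2 -0.4]
200 159 -10.0 147.0 89.0 [42 41 42]
201 160 -12.0 140.0 92.0 [42 41 43]
202 163 -14.0 135.0 87.0 [46 44 45]
203 164 -12.0 134.0 82.0 [52 51 51]
204 169 -7.0 140.0 55.0 [94 95 95]
205 174 -12.0 132.0 45.0 [96 99 99]
206 175 -11.0 128.0 44.0 [ 99 101 101]
207 175 -13.0 122.0 51.0 [115 116 115]
208 176 -12.0 119.0 48.0 [111 112 110]
209 176 -9.0 119.0 46.0 [101 102 101]
210 176 -6.0 119.0 43.0 [79 80 81]
211 175 -5.0 115.0 50.0 [60 59 60]
212 175 -1.0 116.0 46.0 [52 53 56]
213 174 2.0 116.0 48.0 [52 52 53]
214 173 5.0 115.0 50.0 [47 47 50]
215 161 10.0 112.0 93.0 [72 70 68]
```

>>> play_rows(rows=[[[255, 0, 0, -0.03, 0, 0, 0], [255, 0, 0, -0.06, 0, 0, 0], [255, 0, 0, -0.1, 0, 0, 0], [255, 0, 0, -0.1, 0, 0, 0]]])

```text
t: 6.68
ee_pos: [0.5924, 0.1694, 0.0069]
ee_rot: [-180.0, -0.1, 165.5]
force: [0.5, 0.4, 0.3]
grip_width: 0.001
finger_force: 0.0
```

>>> play_rows(rows=[[[255, -0.005, -0.019, 0, 0, 0, 0], [255, -0.01, -0.039, 0, 0, 0, 0], [255, -0.015, -0.058, 0, 0, 0, 0], [255, -0.02, -0.077, 0, 0, 0, 0]]])

```text
t: 7.18
ee_pos: [0.5899, 0.1576, 0.0079]
ee_rot: [180.0, 0.0, 165.5]
force: [1.5, 2.6, 0.3]
grip_width: 0.001
finger_force: 1.5
```

>>> play_rows(rows=[[[255, -0.004, -0.016, 0, 0, 0, 0], [255, -0.008, -0.032, 0, 0, 0, 0], [255, -0.012, -0.048, 0, 0, 0, 0], [255, -0.017, -0.065, 0, 0, 0, 0]]])

```text
t: 7.68
ee_pos: [0.5874, 0.1481, 0.0079]
ee_rot: [180.0, 0.0, 165.5]
force: [0.7, 1.7, 0.1]
grip_width: 0.002
finger_force: 1.2
```

Run:
```python
from h import *
f=puck();cv2.imwrite("pics/c4.png",cv2.resize(f["img"][130:260,175:310],(780,600),interpolation=2))
```

```text
blue y [-47.5 100.4] puck [(np.float64(-24.4), np.float64(20.8), np.int32(88))] tcp -0.4 106.6 0.0079 F [-0.   1.9  0.8]
```

View pics/c4.png

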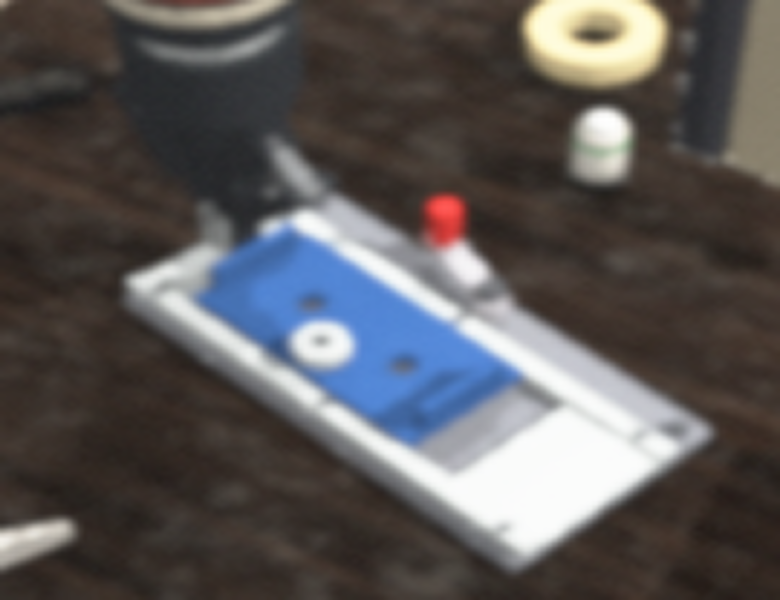

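The plate is now being pushed: the puck has moved from crop (307,332) to (321,344), from 30 mm to 21 mm off its seat. I'll continue.

>>> play_rows(rows=[[[255, -0.004, -0.016, 0, 0, 0, 0], [255, -0.008, -0.032, 0, 0, 0, 0], [255, -0.012, -0.048, 0, 0, 0, 0], [255, -0.017, -0.065, 0, 0, 0, 0], [255, -0.021, -0.081, 0, 0, 0, 0], [255, -0.025, -0.097, 0, 0, 0, 0]]])

```text
t: 8.48
ee_pos: [0.5837, 0.1335, 0.0079]
ee_rot: [180.0, 0.0, 165.5]
force: [1.4, 3.1, 2.7]
grip_width: -0.002
finger_force: 1.5
```

>>> play_rows(rows=[[[255, -0.003, -0.01, 0, 0, 0, 0], [255, -0.005, -0.019, 0, 0, 0, 0], [255, -0.007, -0.028, 0, 0, 0, 0]]])

```text
t: 8.85
ee_pos: [0.5826, 0.1294, 0.0078]
ee_rot: [180.0, 0.0, 165.5]
force: [1.3, 2.8, 1.3]
grip_width: -0.001
finger_force: 1.6
```

Run:
```python
from h import *
puck()
```

```text
blue y [-66.4  80.8] puck [(np.float64(-24.2), np.float64(1.8), np.int32(88))] tcp -0.4 87.4 0.0078 F [1.2 2.1 2.3]
```

Close to the seat now, so I'm going 1 mm per row.

>>> play_rows(rows=[[[255, -0.002, -0.007, 0, 0, 0, 0], [255, -0.003, -0.013, 0, 0, 0, 0], [255, -0.003, -0.013, 0, 0, 0, 0]]])

```text
t: 9.28
ee_pos: [0.5817, 0.127, 0.0074]
ee_rot: [-180.0, -0.0, 165.5]
force: [0.0, -0.2, -0.2]
grip_width: 0.004
finger_force: 0.0
```

```bash
cat >> h.py <<'E'
def height(f):
    P=cloud(f);O=np.array([.5611,.0445]);Y=np.array([.25,.968]);X=np.array([.968,-.25])
    D=P[...,:2]-O;x=D@X;y=D@Y
    for n,m in(("plate",(x>.005)&(x<.03)&(abs(y)<.05)&(P[...,2]<.03)),("ledge-",(abs(x)<.03)&(y<-.08)&(y>-.115)&(P[...,2]<.03))):
        print(n,np.median(P[m][:,2]*1e3).round(1),m.sum())
E
python3 - <<'E'
from h import *
height(puck());height(dict(np.load("scene0.npz")))
E
```

```text
blue y [-71.6  74. ] puck [] tcp -0.6 85.1 0.0074 F [1.  0.7 0.7]
plate 16.5 301
ledge- 14.5 290
plate 21.8 287
ledge- 14.4 293
```

The plate dropped: its top went from 21.8 to 16.5 mm, next to a ledge that reads 14.5 mm, and the push force is zero. Now I'll plan the latch and check what lies beyond it.

```bash
cat > plan.py <<'E'
from h import *
O=np.array([.5611,.0445]);Y=np.array([.25,.968]);X=np.array([.968,-.25])
def fc(a,gap=0):
    a=np.radians(a);d=18+gap;p=np.array([60-43*np.sin(a)+d*np.cos(a),43*np.cos(a)+d*np.sin(a)])/1e3
    return O+X*p[0]+Y*p[1]
E
python3 - <<'E'
from plan import *
P=cloud(dict(np.load("scene0.npz")));T=cloud(dict(np.load("top0.npz")))
for n,Q in(("s",P),("t",T)):
    for lo,hi in((.03,.08),(.08,.3),(.3,.6)):
        m=(Q[...,2]>lo)&(Q[...,2]<hi)&(abs(Q[...,1]-.04)<.11)&(Q[...,0]>.65)&(Q[...,0]<1.2)
        if m.any(): i=Q[m][:,0].argsort()[:3];print(n,lo,Q[m][i].round(3).tolist())
e=arm.state()["ee_pos"][:2]
print("start",fc(-11.5,15),(fc(-11.5,15)-e)/.15)
s=fc(-11.5,15)
for a in range(-12,100,10):print(a,fc(a).round(4),((fc(a)-s)/.15).round(3))
E
```

```text
s 0.03 [[0.724, 0.038, 0.04], [0.727, 0.04, 0.044], [0.728, 0.036, 0.033]]
s 0.08 [[0.744, -0.011, 0.122], [0.744, -0.01, 0.207], [0.745, -0.01, 0.093]]
s 0.3 [[0.744, -0.011, 0.441], [0.745, -0.004, 0.34], [0.745, -0.007, 0.305]]
t 0.03 [[0.726, 0.046, 0.038], [0.727, 0.043, 0.036], [0.728, 0.04, 0.033]]
t 0.08 [[0.746, -0.007, 0.082], [0.746, -0.003, 0.155], [0.746, -0.007, 0.136]]
t 0.3 [[0.746, -0.007, 0.453], [0.746, -0.002, 0.393], [0.747, 0.0, 0.425]]
start [0.66767061 0.05369219] [ 0.57261433 -0.48940617]
-12 [0.6545 0.06  ] [-0.088  0.042]
-2 [0.6486 0.0656] [-0.127  0.08 ]
8 [0.6419 0.0702] [-0.172  0.11 ]
18 [0.6345 0.0735] [-0.221  0.132]
28 [0.6266 0.0755] [-0.274  0.145]
38 [0.6185 0.0761] [-0.328  0.149]
48 [0.6104 0.0753] [-0.382  0.144]
58 [0.6026 0.0731] [-0.434  0.129]
68 [0.5953 0.0695] [-0.482  0.106]
78 [0.5887 0.0648] [-0.526  0.074]
88 [0.5831 0.059 ] [-0.564  0.035]
98 [0.5785 0.0522] [-0.594 -0.01 ]
```

>>> play_rows(rows=[[[255, 0.013, 0.05, 0, 0, 0, 0], [255, 0.013, 0.05, 0.3, 0, 0, 0], [255, 0.013, 0.05, 0.7, 0, 0, 0], [255, 0.013, 0.05, 0.7, 0, 0, 0], [255, 0.013, 0.05, 0.7, 0, 0, 0]]])

```text
t: 9.95
ee_pos: [0.5842, 0.1352, 0.1126]
ee_rot: [180.0, 0.0, 165.5]
force: [0.0, -0.5, -0.7]
grip_width: 0.002
finger_force: 0.0
```

>>> play_rows(rows=[[[255, 0.56, -0.54, 0, 0, 0, 0], [255, 0.56, -0.54, 0, 0, 0, 0], [255, 0.56, -0.54, 0, 0, 0, 0], [255, 0.56, -0.54, -0.2, 0, 0, 0], [255, 0.56, -0.54, -0.35, 0, 0, 0], [255, 0.56, -0.54, -0.35, 0, 0, 0]]])

```text
t: 10.7
ee_pos: [0.6653, 0.0549, 0.0568]
ee_rot: [-180.0, -0.3, 165.6]
force: [-0.8, -0.3, 0.2]
grip_width: -0.0
finger_force: 0.0
```

Run:
```python
from plan import *
f=puck();height(f);e=arm.state()["ee_pos"];print(e,(fc(-11.5,15)-e[:2])/.15)
cv2.imwrite("pics/c5.png",cv2.resize(f["img"][120:230,185:310],(780,600),interpolation=2))
P=cloud(f);print("lowest finger pts");D=P[...,:2]-e[:2];m=(np.hypot(D[...,0],D[...,1])<.022)&(P[...,2]>.03);print(np.sort(P[m][:,2])[:8].round(3))
```

```text
blue y [-71.6  71.5] puck [] tcp 99.5 36.2 0.0588 F [ 0.6  0.4 -0.6]
plate 16.4 299
ledge- 14.4 300
[0.66650533 0.05466575 0.05881523] [ 0.00776851 -0.0064904 ]
lowest finger pts
[0.074 0.08  0.08  0.08  0.081 0.081 0.081 0.081]
```

View pics/c5.png

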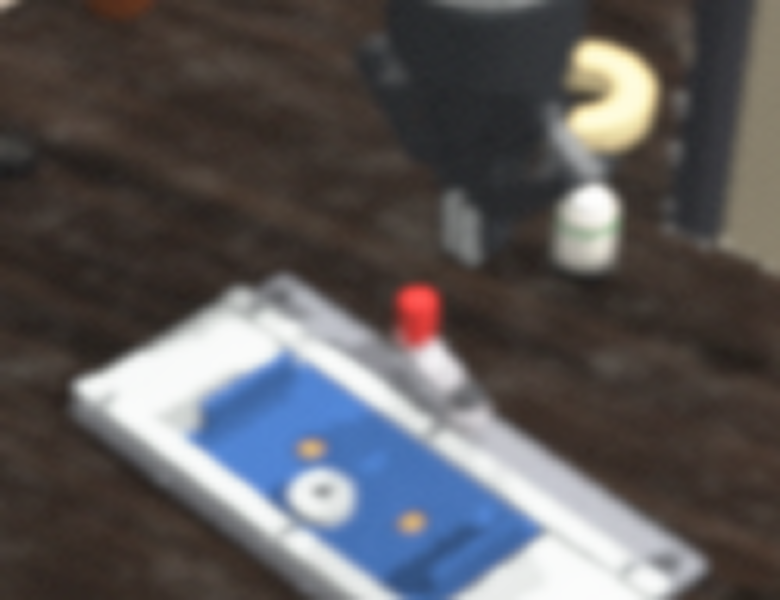

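The plate is seated: brass shows through both holes at (312,447) and (411,520). The fingers are beyond the knob at (465,235), clear of the vial at (588,230). I'm lowering and starting the arc.

>>> play_rows(rows=[[[255, 0.005, -0.005, -0.15, 0, 0, 0], [255, 0.005, -0.005, -0.26, 0, 0, 0], [255, 0.005, -0.005, -0.26, 0, 0, 0], [255, 0.005, -0.005, -0.26, 0, 0, 0]]])

```text
t: 11.25
ee_pos: [0.6692, 0.0532, 0.0222]
ee_rot: [180.0, 0.1, 165.5]
force: [-0.1, -0.6, -0.4]
grip_width: -0.003
finger_force: 0.0
```

>>> play_rows(rows=[[[255, -0.03, 0.015, 0, 0, 0, -0.03], [255, -0.06, 0.03, 0, 0, 0, -0.06], [255, -0.088, 0.042, 0, 0, 0, -0.06], [255, -0.107, 0.06, 0, 0, 0, -0.04], [255, -0.127, 0.08, 0, 0, 0, -0.01], [255, -0.15, 0.095, 0, 0, 0, 0.02], [255, -0.172, 0.11, 0, 0, 0, 0.045]]])

```text
t: 12.12
ee_pos: [0.6437, 0.0699, 0.0223]
ee_rot: [180.0, 0.1, 173.9]
force: [0.7, 0.2, -0.2]
grip_width: 0.005
finger_force: 0.7
```

```bash
cat >> plan.py <<'E'
def knob():
    f=arm.grab_frame("scene");h=cv2.cvtColor(f["img"],cv2.COLOR_BGR2HSV);P=cloud(f)
    m=((h[...,0]<8)|(h[...,0]>172))&(h[...,1]>130)&(h[...,2]>80);m&=(np.hypot(P[...,0]-.619,P[...,1]-.0295)<.065)&(P[...,2]<.07)
    if not m.any(): print("no knob");return f
    v,u=np.nonzero(m);p=ray(f,u.mean(),v.mean(),.042)[:2]-O;q=np.array([p@X,p@Y])*1e3
    print("knob",m.sum(),q.round(1),"angle",np.degrees(np.arctan2(60-q[0],q[1])).round(1),"r",np.hypot(q[0]-60,q[1]).round(1))
    return f
E
python3 - <<'E'
from plan import *
height(knob());s=arm.state();print(s["ee_pos"],s["ee_rot"],s["force"],fc(8))
E
```

```text
knob 42 [56.4 42.7] angle 4.8 r 42.9
plate 16.5 306
ledge- 14.5 296
[0.64332187 0.0701136  0.02220894] [1.79977362e+02 8.18754740e-02 1.74138137e+02] [0.0169959  0.29430432 0.25342349] [0.64191315 0.07018377]
```

>>> play_rows(rows=[[[255, -0.024, 0.012, 0, 0, 0, 0.028], [255, -0.049, 0.022, 0, 0, 0, 0.056], [255, -0.075, 0.029, 0, 0, 0, 0.083], [255, -0.102, 0.035, 0, 0, 0, 0.111], [255, -0.129, 0.038, 0, 0, 0, 0.139], [255, -0.156, 0.039, 0, 0, 0, 0.167], [255, -0.183, 0.037, 0, 0, 0, 0.194], [255, -0.21, 0.034, 0, 0, 0, 0.222]]])

```text
t: 13.18
ee_pos: [0.6119, 0.075, 0.022]
ee_rot: [-180.0, 0.1, -146.2]
force: [0.7, 0.9, 0.7]
grip_width: 0.002
finger_force: 0.7
```

Run:
```python
from plan import *
height(knob());s=arm.state();print(s["ee_pos"],s["ee_rot"],s["force"],fc(48))
```

```text
knob 34 [27.2 29.7] angle 47.8 r 44.2
plate 16.3 308
ledge- 14.7 296
[0.6114724  0.0749632  0.02192227] [-1.79998098e+02  4.36924346e-02 -1.45972792e+02] [ 0.69453874  0.70257911 -0.13342023] [0.61044358 0.07527817]
```

>>> play_rows(rows=[[[255, -0.026, -0.007, 0, 0, 0, 0.028], [255, -0.052, -0.015, 0, 0, 0, 0.056], [255, -0.076, -0.026, 0, 0, 0, 0.083], [255, -0.1, -0.038, 0, 0, 0, 0.111], [255, -0.122, -0.053, 0, 0, 0, 0.139], [255, -0.144, -0.07, 0, 0, 0, 0.167], [255, -0.16, -0.085, 0, 0, 0, 0.185]]])

```text
t: 14.1
ee_pos: [0.5877, 0.062, 0.0218]
ee_rot: [-180.0, 0.0, -113.0]
force: [0.2, 0.6, 0.3]
grip_width: -0.001
finger_force: 0.5
```

Run:
```python
from plan import *
height(knob());s=arm.state();print(s["ee_pos"],s["ee_rot"],s["force"],fc(82))
```

```text
knob 34 [14.4  5.4] angle 83.3 r 46.0
plate 16.8 279
ledge- 14.2 295
[0.5875797  0.06183869 0.02176034] [-1.79979098e+02  1.44406613e-02 -1.12910451e+02] [-0.08385335  1.2558829   0.05255597] [0.58633835 0.06256647]
```

>>> play_rows(rows=[[[255, -0.004, -0.009, 0, 0, 0, 0.01], [255, -0.007, -0.018, 0, 0, 0, 0.02], [255, -0.01, -0.027, 0, 0, 0, 0.03], [255, -0.01, -0.034, 0, 0, 0, 0.035]]])

```text
t: 14.65
ee_pos: [0.586, 0.0569, 0.0212]
ee_rot: [180.0, 0.0, -106.8]
force: [-0.1, 1.0, -0.3]
grip_width: -0.003
finger_force: 0.5
```

>>> play_rows(rows=[[[255, -0.002, -0.007, 0, 0, 0, 0], [255, -0.004, -0.013, 0, 0, 0, 0]]])

```text
t: 14.9
ee_pos: [0.5858, 0.0563, 0.0213]
ee_rot: [-180.0, 0.2, -106.8]
force: [2.9, 11.4, -2.1]
grip_width: 0.0
finger_force: 5.5
```

Run:
```python
from plan import *
height(knob());s=arm.state();print(s["ee_pos"],s["ee_rot"],s["force"],fc(88),fc(90))
```

```text
knob 29 [13.8 -0.2] angle 90.3 r 46.2
plate 16.4 272
ledge- 14.4 298
[0.58581269 0.05640631 0.02130934] [-179.99932919    0.18763711 -106.78657509] [ 2.69381742  8.9693744  -1.39957086] [0.58306187 0.05895245] [0.582056 0.057674]
```

The force rose to 11 N with the knob at 90.3°, so the bar is on its stop. I'm backing away and up.

>>> play_rows(rows=[[[255, 0.01, 0.04, 0, 0, 0, 0], [255, 0.017, 0.07, 0, 0, 0, 0], [255, 0.017, 0.07, 0.3, 0, 0, 0], [255, 0.017, 0.07, 0.7, 0, 0, 0], [255, 0.017, 0.07, 1, 0, 0, 0], [255, 0.017, 0.07, 1, 0, 0, 0]]])

```text
t: 15.7
ee_pos: [0.5904, 0.0652, 0.1759]
ee_rot: [-179.6, 0.0, -106.8]
force: [0.5, -0.7, -0.3]
grip_width: -0.002
finger_force: 0.0
```

>>> play_rows(rows=[[[255, -0.5, 1, 0.2, 0, 0, 0], [255, -0.5, 1, 0.2, 0, 0, 0], [255, -0.5, 1, 0.2, 0, 0, 0], [255, -0.5, 1, 0.2, 0, 0, 0], [255, -0.5, 1, 0.2, 0, 0, 0]]])

```text
t: 16.32
ee_pos: [0.5129, 0.2152, 0.2003]
ee_rot: [180.0, -0.1, -106.8]
force: [-0.4, -0.1, -0.3]
grip_width: 0.001
finger_force: 0.0
```

Run:
```python
from plan import *
f=knob();height(f)
cv2.imwrite("pics/c6.png",cv2.resize(f["img"][130:260,100:340],(800,433),interpolation=2));print(arm.state()["force"])
```

```text
knob 24 [12.6 -2. ] angle 92.5 r 47.4
plate 16.5 279
ledge- 14.5 295
[0.12276182 1.02377017 0.24227968]
```

View pics/c6.png

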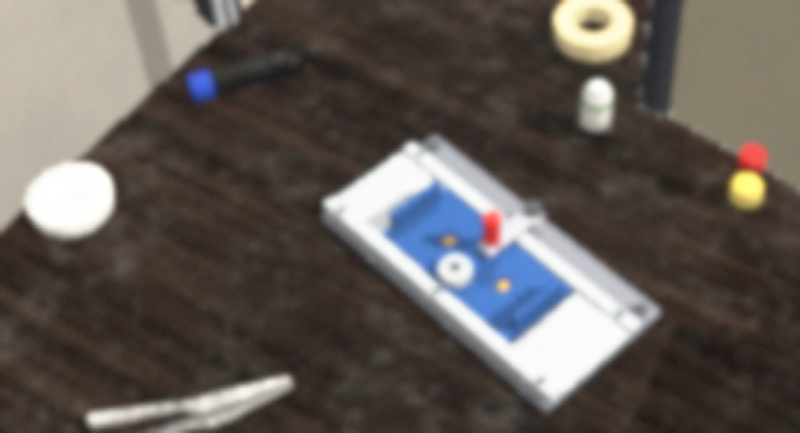

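The plate lies flat, with brass at (449,240) and (503,286). The bar lies across it with the knob at (491,228). The torch, wafer box, vial and objective in view look undisturbed. I'm handing in.

```bash
python3 -c "
from bench import arm;print(arm.close_job())"
```

```text
the job is handed in; nothing more can be done
None
```

The plate is seated flat over both pins, the latch bar lies across it on its stop, and the job is handed in at about 16 s; no verdict came back.

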